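# Load the copper sample into the can seam checker

### The job

Load the carrier with the copper-orange tin into the seam checker: turn it so that its yellow tab lines up with the gap between the two yellow cheeks of the round nest, and set it down fully home, flat on the nest floor, then let go. Leave the carriers with the blue and the white tin where they stand.

Things in the scene. Friction and masses are not known exactly. Their poses are not given: they have to be found in the camera images.
- copper_carrier: Loose carrier, 0.2 kg: grey round foot 76 mm across, 14 thick; one yellow tab, 14 wide, as thick as the foot, sticks out along its own +x to 54 mm from the centre. Fixed on the foot, centred, is a copper-orange tin 54 mm across, 38 tall (top 52 mm above the underside); grip the tin from above, in any direction. Origin: centre of the foot's underside, z up.
- blue_carrier: Bystander. Same as the copper one but with a blue tin; to be left alone.
- white_carrier: Bystander. Same as the copper one but with a white tin; to be left alone.
- checker: Fixed; grey base 146x146x20 mm. Origin: on the nest's axis at bench height, z up. Nest floor 20 mm up: a home carrier's origin is there. Aluminium wall 10 high, 84 across inside, top edge flared to 94, 112 outside. Towards own +x a 30 mm gap between yellow cheeks (10 high, reaching 66 mm out) takes the tab, 10 degrees slack. White console 70 tall at +y, 73 to 133 mm from the axis.

How it is judged:
By the outcome, as a careful person would: the job done as asked, in the order asked, and still so for the second after the job is handed in, with the robot touching nothing.
It also fails if it takes over 40 s, if anything falls off the work surface, if the arm or the gripper's body presses on something with over 40 N, if the wrist force passes 120 N, or if a joint passes its speed limit or range.

### The arm

A 7-joint arm with a two-finger parallel gripper is mounted at the origin on the work surface. World frame = base frame: x ahead of the robot, y to its left, z up, the work surface at z = 0. Lengths are in m, angles in rad, forces in N, time in s.
With the tool pointing down it reaches from about 0.4 to 0.9 m from the base axis. Payload 5.6 kg.
Tool frame: the origin (TCP) lies where the fingers leave the gripper's body, on its centre line; the fingertips stand 88 mm ahead of it and the grasp point (between the pads) lies 69 mm ahead of it; z points along the fingers, y is the line along which they close (so a half turn about z gives the same grasp; the last joint's range is limited). The gripper opens to 92 mm and grips with 3 to 60 N. Pads are 20 mm wide; open, the fingers measure 128 mm over their backs; the gripper's body (75 mm by 189 mm) begins 69 mm behind the grasp point.
Start: joints at [1.245, 0.468, -0.012, 1.603, 0.006, 1.071, -0.056], TCP at [0.181, -0.624, 0.303] pointing down, gripper open.
Joint ranges: [-2.53, 2.53], [-0.31, 2.02], [-1.57, 1.55], [0.28, 2.44], [-1.29, 4.43], [0.15, 1.84], [-2.92, 2.92]. Speed limits (rad/s): [2.57, 2.57, 3.14, 3.14, 3.14, 3.14, 3.14].

### API

Orientations are given as a unit quaternion [x, y, z, w].
In Python, from cell import env gives the robot as it stands.
- The arm moves only by the tool jog_arm, never from a script. Its argument "deltas" is a list of rows, each an object with "dp": the shift along the tool's x, y, z in m, a list of three; "rot": the turn, a rotation vector about the tool's x, y, z in rad, a list of three; "fingers": the gripper's target within -1 to 1 (shut at 1, half-way at 0, fully open at -1). A call has 1 to 20 rows; each row shifts and turns the commanded pose from where the row before left it, along the tool's axes as they then stand; what a row does not reach is not made up. A row lasts 1/10 s, in which the tool goes at most 50 mm and 8.59 degrees, less where a joint would pass 70% of its speed; a pose out of reach is approached as far as the arm can. A call with a gripper value outside its range is refused whole. The fingers move at their own pace and stop on an object; "newtons" is the grip in N (left out, the last holds). Time passes only in rows, so rows that do not move let the fingers close. It gives the time, the measured TCP pose, the force, the opening and the grip force at its end, in the units of the state.
- env.get_obs(): the state, without advancing time (a new reading comes with each control period).
- env.camera(name): name is "side" or "top" or "wrist"; returns a dict with "pixels" (420x560x3 uint8, red, green, blue), "camera_matrix" (3x3 intrinsics, pixels), "k1" (the pictures are not rectified: a ray, as slopes to the right and down, at radius r is drawn at 1 + k1 r^2 times it, then the intrinsics apply), "position" and "attitude" of the camera in the world. Camera axes: x right, y down, z forward; pixel columns grow to the right and rows downward; lengths in m; the calibration is good to about 2 mm. A picture is of the moment at which its call begins. There is no depth.
- env.hand_in(): hands the job in; it is judged then, once.
The state is a dict: "clock": time; "joints": joint angles; "joint_velocities": joint speeds; "joint_efforts": joint torques, N m; "tcp_pos": TCP position; "tcp_rot": TCP orientation; "contact_force": force on the tool from outside, world axes, zero at the start; "torque": the same for the moment, N m; "opening": finger opening in m; "grip_force": force on a finger pad.
Only numpy, scipy, OpenCV 4.12 (cv2) and the standard library are available. Lean on these libraries where they do the work, as an engineer would, in place of code of your own. Each camera call takes 0.05 s, during which the arm holds its last target. There are 200 camera calls.

## Working session

There is one attempt and no reset: what is moved stays moved. The work goes in short steps, Python scripts to look and compute and a tool call to move; the robot and the scene stay as the last step left them, time stands still between calls to the robot, and variables do not carry over. Pictures are saved under pics/ and viewed, at most 10 in all, crops included, and the job is handed in when it is done.

Besides the shell and the picture viewer there is one more tool, called after ">>>" by a JSON object that holds its "fn" and its "kwargs". jog_arm: Moves the arm, as the interface text tells. Its arguments: {"type":"object","properties":{"deltas":{"type":"array"},"newtons":{"type":"number"}},"required":["deltas"]}

```bash
mkdir -p pics; cat > h.py <<'E'
import numpy as np, cv2
from scipy.spatial.transform import Rotation as R
def rot(a):
    a=np.array(a,float); return a if a.shape==(3,3) else R.from_quat(a).as_matrix()
def ray(c,uv):
    K=np.array(c["camera_matrix"]);k=c["k1"]
    d=np.array([(uv[0]-K[0,2])/K[0,0],(uv[1]-K[1,2])/K[1,1]]);s=d.copy()
    for _ in range(30): s=d/(1+k*(s@s))
    return np.array(c["position"]),rot(c["attitude"])@np.array([s[0],s[1],1])
def on_z(c,uv,z):
    o,d=ray(c,uv); return o+d*(z-o[2])/d[2]
def save(c,n): cv2.imwrite(f"pics/{n}.png",cv2.cvtColor(c["pixels"],cv2.COLOR_RGB2BGR))
def proj(c,p):
    K=np.array(c["camera_matrix"]);v=rot(c["attitude"]).T@(np.array(p)-c["position"]);s=v[:2]/v[2]
    s=s*(1+c["k1"]*(s@s));return K[0,0]*s[0]+K[0,2],K[1,1]*s[1]+K[1,2]
E
python3 - <<'E'
from cell import env
from h import *
o=env.get_obs();print(o["tcp_pos"],o["tcp_rot"],o["clock"],o["contact_force"])
for n in("top","side"):
    c=env.camera(n);save(c,n+"0");print(n,c["position"],c["attitude"],c["k1"],c["camera_matrix"])
E
```

```text
[ 0.18120089 -0.62378074  0.30171713] [ 9.90019520e-01  1.40927306e-01 -1.97488586e-04 -8.97303343e-04] 0.0 [-0.43129898 -0.00812261 -0.45056747]
top [ 0.32234816 -0.01611534  1.17549348] [ 0.71020463 -0.6975417   0.05929784 -0.0743554 ] -0.04034533765281511 [[515.78472599   0.         271.51391712]
 [  0.         515.78472599 204.66145805]
 [  0.           0.           1.        ]]
side [0.31803338 0.46645721 0.70156541] [-0.20496981  0.92207131 -0.32129287  0.06740004] 0.029233282956755594 [[381.53368586   0.         281.1645902 ]
 [  0.         381.53368586 213.4347603 ]
 [  0.           0.           1.        ]]
```

View pics/top0.png

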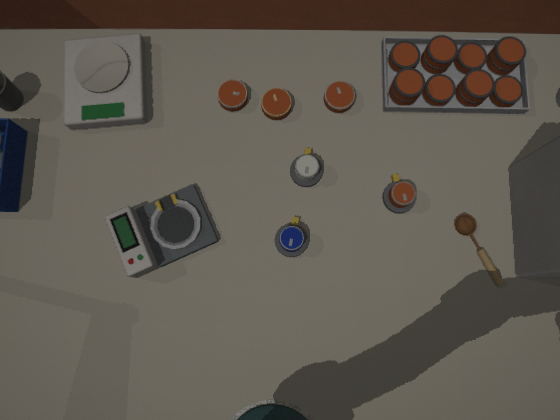

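View pics/side0.png

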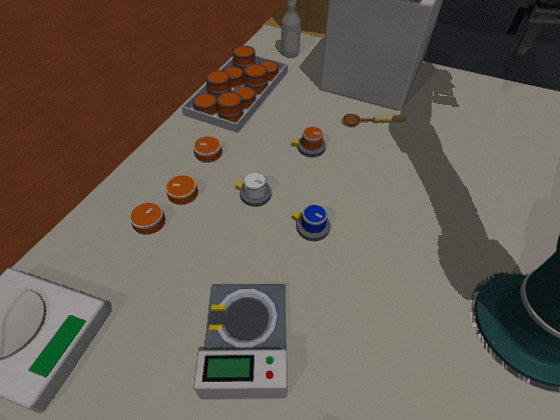

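The top view shows the copper carrier at about (403,195) with its tab at (396,178). The nest is at (175,223) with cheeks at (163,205) and (174,199), and the console is to the left. The blue carrier is at (291,238) and the white one at (307,168). The side view agrees: copper carrier at (312,138), nest at (247,318).

```bash
cat > m.py <<'E'
from h import *
def blobs(m,amin=15):
    cs,_=cv2.findContours(m,cv2.RETR_EXTERNAL,cv2.CHAIN_APPROX_NONE)
    return [c for c in cs if cv2.contourArea(c)>amin]
def masks(c):
    hsv=cv2.cvtColor(c["pixels"],cv2.COLOR_RGB2HSV)
    return hsv,cv2.inRange(hsv,(20,140,90),(33,255,255)),cv2.inRange(hsv,(3,140,90),(17,255,255))
def cen(b):
    M=cv2.moments(b);return np.array([M["m10"],M["m01"]])/M["m00"]
E
python3 - <<'E'
from cell import env
from m import *
for n in("top","side"):
    c=env.camera(n);h,y,o=masks(c)
    print(n)
    for b in blobs(y,8): u=cen(b);print(" yellow",u.round(1),cv2.contourArea(b),on_z(c,u,.014)[:2].round(4),on_z(c,u,.030)[:2].round(4))
    for b in blobs(o,40):
        u=cen(b);(e,(w,hh),_)=cv2.minAreaRect(b);ce,r=cv2.minEnclosingCircle(b)
        if abs(u[0]-(403 if n=="top" else 312))<25: print(" orange",u.round(1),np.round(ce,1),r,on_z(c,u,.052)[:2].round(4),cv2.contourArea(b))
    s=(175,223) if n=="top" else (247,318)
    m=cv2.inRange(h,(0,0,130),(179,60,255))
    for b in blobs(m,200):
        if cv2.pointPolygonTest(b,s,False)>0 or abs(cen(b)-s).max()<12:
            q=on_z; print(" ring",cv2.fitEllipse(b),cv2.contourArea(b),on_z(c,cv2.fitEllipse(b)[0],.03)[:2])
    print(h[s[1],s[0]-40:s[0]+40:2,2])
E
```

```text
top
 yellow [295.1 219.4] 21.5 [ 0.5112 -0.0435] [ 0.5086 -0.0432]
 yellow [158.1 204.7] 19.5 [0.5403 0.2727] [0.5373 0.2688]
 yellow [173.8 198.4] 24.0 [0.5557 0.2372] [0.5525 0.2337]
 yellow [395.2 177.2] 26.5 [ 0.6138 -0.2736] [ 0.6098 -0.2701]
 yellow [307.4 150.4] 23.5 [ 0.6753 -0.0705] [ 0.6705 -0.0697]
 orange [403.2 192.6] [403.1 192.8] 10.29778003692627 [ 0.5694 -0.2821] 298.5
 orange [409.1  81.5] [409.1  81.6] 12.657279968261719 [ 0.8341 -0.3041] 444.0
 orange [404.9  53.9] [405.  54.] 12.369417190551758 [ 0.9035 -0.2965] 412.5
[ 90  53  54  41  37  38  36  38  97 110  79  61  48  49  47  49  46  47
  46  47  48  48  48  47  48  50  47  50  47  47  96 110 112  39  64  67
  68  65  48  62]
side
 yellow [214.3 326.9] 46.0 [0.5415 0.2672] [0.5363 0.2719]
 yellow [217.2 307.5] 56.5 [0.5565 0.232 ] [0.551  0.2375]
 yellow [296.2 214.6] 25.5 [ 0.5097 -0.0403] [ 0.5052 -0.0285]
 yellow [238.7 184.1] 22.0 [ 0.6745 -0.0671] [ 0.6662 -0.0547]
 yellow [294.9 142. ] 23.5 [ 0.6124 -0.2669] [ 0.6056 -0.2499]
 orange [312.5 132.4] [312.5 132.5] 8.631438255310059 [ 0.5696 -0.2804] 146.5
 ring ((274.527587890625, 277.3924560546875), (403.1913146972656, 509.4972839355469), 93.63758850097656) 114175.0 [0.48108519 0.13483964]
[105  62  58  59  53  57  61  56  56  60  55  56  58  59  58  58  57  57
  62  58  55  59  54  57  64  58  54  57  59  65  59  96 107 147 147  87
  85  89  90  90]
```

>>> {"fn": "jog_arm", "kwargs": {"deltas": [{"dp": [0.024,-0.0235,0],"rot": [0,0,0],"fingers": -1},{"dp": [0.024,-0.0235,0],"rot": [0,0,0],"fingers": -1},{"dp": [0.024,-0.0235,0],"rot": [0,0,0],"fingers": -1},{"dp": [0.024,-0.0235,0],"rot": [0,0,0],"fingers": -1},{"dp": [0.024,-0.0235,0],"rot": [0,0,0],"fingers": -1},{"dp": [0.024,-0.0235,0],"rot": [0,0,0],"fingers": -1},{"dp": [0.024,-0.0235,0],"rot": [0,0,0],"fingers": -1},{"dp": [0.024,-0.0235,0],"rot": [0,0,0],"fingers": -1},{"dp": [0.024,-0.0235,0],"rot": [0,0,0],"fingers": -1},{"dp": [0.0315,-0.001,0.008],"rot": [0,0,0],"fingers": -1},{"dp": [0.0315,-0.001,0.008],"rot": [0,0,0],"fingers": -1},{"dp": [0.0315,-0.001,0.008],"rot": [0,0,0],"fingers": -1},{"dp": [0.0315,-0.001,0.008],"rot": [0,0,0],"fingers": -1},{"dp": [0.0315,-0.001,0.008],"rot": [0,0,0],"fingers": -1},{"dp": [0.0315,-0.001,0.008],"rot": [0,0,0],"fingers": -1},{"dp": [0.0315,-0.001,0.008],"rot": [0,0,0],"fingers": -1},{"dp": [0.0315,-0.001,0.008],"rot": [0,0,0],"fingers": -1},{"dp": [0,0,0],"rot": [0,0,0],"fingers": -1}]}}

```text
clock: 2.0
tcp_pos: [0.5727, -0.2794, 0.2371]
tcp_rot: [0.99, 0.144, 0.0, -0.001]
contact_force: [0.1, 0.3, 0.3]
opening: 0.0919
grip_force: 0.0
```

```bash
python3 - <<'E'
from cell import env
from m import *
o=env.get_obs();print(o["tcp_pos"],o["tcp_rot"],o["clock"])
c=env.camera("wrist");save(c,"w1");h,y,og=masks(c);print(c["position"])
for b in blobs(y,100): u=cen(b);print(" yellow",u.round(1),cv2.contourArea(b),on_z(c,u,.014)[:2].round(4))
for b in blobs(og,500): u=cen(b);print(" orange",u.round(1),cv2.fitEllipse(b),on_z(c,u,.052)[:2].round(4))
E
```

```text
[ 0.57265012 -0.27938768  0.23706817] [ 9.89642153e-01  1.43549513e-01  3.88302798e-04 -1.34016162e-03] 2.0
[ 0.64139714 -0.25872868  0.31939097]
 yellow [ 15.1 193. ] 464.0 [ 0.5113 -0.0452]
 yellow [293.3 152.5] 294.0 [ 0.6142 -0.2723]
 yellow [71.5 10.7] 489.5 [ 0.6726 -0.072 ]
 orange [287.2 216.7] ((287.202392578125, 216.69937133789062), (58.945838928222656, 60.917877197265625), 85.28775787353516) [ 0.57   -0.2802]
```

View pics/w1.png

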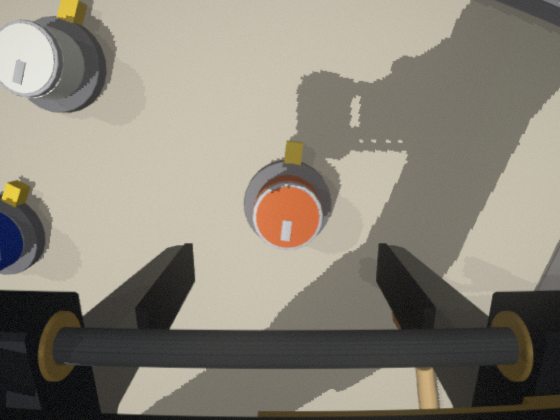

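The wrist view shows the copper tin at (287,217) with its tab at (293,152), centred between the open fingers. All three views put the tin at (0.570, -0.280).

>>> {"fn": "jog_arm", "kwargs": {"deltas": [{"dp": [-0.003,0,0.02],"rot": [0,0,0],"fingers": -1},{"dp": [0,0,0.03],"rot": [0,0,0],"fingers": -1},{"dp": [0,0,0.03],"rot": [0,0,0],"fingers": -1},{"dp": [0,0,0.03],"rot": [0,0,0],"fingers": -1},{"dp": [0,0,0.02],"rot": [0,0,0],"fingers": -1},{"dp": [0,0,0],"rot": [0,0,0],"fingers": -1},{"dp": [0,0,0],"rot": [0,0,0],"fingers": 0.6},{"dp": [0,0,0],"rot": [0,0,0],"fingers": 0.6},{"dp": [0,0,0],"rot": [0,0,0],"fingers": 0.6},{"dp": [0,0,0],"rot": [0,0,0],"fingers": 0.6},{"dp": [0,0,0],"rot": [0,0,0],"fingers": 0.6}], "newtons": 25}}

```text
clock: 3.15
tcp_pos: [0.5668, -0.2835, 0.1094]
tcp_rot: [0.99, 0.141, 0.0, 0.0]
contact_force: [-1.9, 2.5, 2.4]
opening: 0.0542
grip_force: 1.2
```

>>> {"fn": "jog_arm", "kwargs": {"deltas": [{"dp": [0,0,0],"rot": [0,0,0],"fingers": 0.6},{"dp": [0,0,0],"rot": [0,0,0],"fingers": 0.6},{"dp": [0,0,-0.02],"rot": [0,0,0],"fingers": 0.6},{"dp": [0,0,-0.03],"rot": [0,0,0],"fingers": 0.6},{"dp": [0,0,-0.04],"rot": [0,0,0],"fingers": 0.6},{"dp": [0,0,-0.04],"rot": [0,0,0],"fingers": 0.6},{"dp": [0,0,0],"rot": [0,0,0],"fingers": 0.6}], "newtons": 25}}

```text
clock: 3.85
tcp_pos: [0.5692, -0.2848, 0.2443]
tcp_rot: [0.99, 0.141, 0.004, 0.003]
contact_force: [0.9, 0.2, -2.0]
opening: 0.0537
grip_force: 25.0
```

>>> {"fn": "jog_arm", "kwargs": {"deltas": [{"dp": [-0.002,-0.015,0],"rot": [0,0,0],"fingers": 0.6},{"dp": [-0.002,-0.025,0],"rot": [0,0,0],"fingers": 0.6},{"dp": [-0.002,-0.03,0],"rot": [0,0,0],"fingers": 0.6},{"dp": [-0.002,-0.03,0],"rot": [0,0,0],"fingers": 0.6},{"dp": [-0.002,-0.03,0],"rot": [0,0,0],"fingers": 0.6},{"dp": [-0.002,-0.03,0],"rot": [0,0,0],"fingers": 0.6},{"dp": [-0.002,-0.03,0],"rot": [0,0,0],"fingers": 0.6},{"dp": [-0.002,-0.03,0],"rot": [0,0,0],"fingers": 0.6},{"dp": [-0.002,-0.03,0],"rot": [0,0,0],"fingers": 0.6},{"dp": [-0.002,-0.03,0],"rot": [0,0,0],"fingers": 0.6},{"dp": [-0.002,-0.03,0],"rot": [0,0,0],"fingers": 0.6},{"dp": [-0.002,-0.03,0],"rot": [0,0,0],"fingers": 0.6},{"dp": [-0.002,-0.03,0],"rot": [0,0,0],"fingers": 0.6},{"dp": [-0.001,-0.03,0],"rot": [0,0,0],"fingers": 0.6},{"dp": [0,-0.025,0],"rot": [0,0,0],"fingers": 0.6},{"dp": [0,-0.015,0],"rot": [0,0,0],"fingers": 0.6},{"dp": [0,0,0],"rot": [0,0,0],"fingers": 0.6},{"dp": [0,0,0],"rot": [0,0,0],"fingers": 0.6}]}}

```text
clock: 5.65
tcp_pos: [0.4168, 0.1308, 0.2374]
tcp_rot: [0.99, 0.141, -0.001, 0.0]
contact_force: [-0.1, -0.7, -2.4]
opening: 0.0532
grip_force: 25.0
```

```bash
python3 - <<'E'
from cell import env
from m import *
o=env.get_obs();print(o["tcp_pos"],R.from_quat(o["tcp_rot"]).as_matrix().round(4).tolist(),o["clock"])
c=env.camera("wrist");save(c,"w2");h,y,og=masks(c);print(c["position"])
zc=o["tcp_pos"][2]-.1094
for b in blobs(y,60): u=cen(b);print(" yellow",u.round(1),cv2.contourArea(b),"cheek",on_z(c,u,.03)[:2].round(4),"held",on_z(c,u,.014+zc)[:2].round(4))
for b in blobs(og,500): u=cen(b);print(" orange",u.round(1),cv2.contourArea(b))
E
```

```text
[0.41675849 0.1308312  0.23742432] [[0.96, 0.2798, -0.0028], [0.2798, -0.96, -0.0011], [-0.003, 0.0003, -1.0]] 5.65
[0.4858744  0.15154821 0.319478  ]
 yellow [138.6 363.5] 367.5 cheek [0.2294 0.2216] held [0.3286 0.1945]
 yellow [295.  163.8] 975.5 cheek [0.4509 0.1338] held [0.4644 0.1407]
 yellow [507.3 152.8] 407.5 cheek [ 0.5085 -0.0278] held [0.4998 0.0416]
 yellow [201.6   5.3] 94.5 cheek [0.5434 0.2324] held [0.5211 0.2011]
 yellow [153.3   8.7] 187.5 cheek [0.5319 0.2664] held [0.5141 0.222 ]
 orange [285.1 281.9] 9064.5
 orange [285.7 217.2] 1274.0
```

View pics/w2.png

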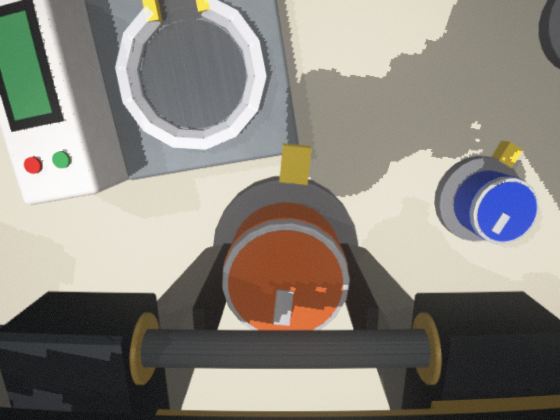

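The wrist view shows the held carrier with its tab at (295,164). The nest ring is centred near (191,72), but the cheeks at (153,9) and (202,5) are cut off at the top edge. I'll nudge forward to see them whole.

>>> {"fn": "jog_arm", "kwargs": {"deltas": [{"dp": [0.02,0,0],"rot": [0,0,0],"fingers": 0.6},{"dp": [0.025,0,0],"rot": [0,0,0],"fingers": 0.6},{"dp": [0.015,0,0],"rot": [0,0,0],"fingers": 0.6},{"dp": [0,0,0],"rot": [0,0,0],"fingers": 0.6},{"dp": [0,0,0],"rot": [0,0,0],"fingers": 0.6}]}}

```text
clock: 6.2
tcp_pos: [0.475, 0.1469, 0.2379]
tcp_rot: [0.99, 0.14, -0.001, 0.0]
contact_force: [-0.5, -0.2, -2.8]
opening: 0.0534
grip_force: 25.0
```

```bash
cat > n.py <<'E'
from cell import env
from m import *
from scipy.optimize import least_squares
o=env.get_obs();p=o["tcp_pos"];T=R.from_quat(o["tcp_rot"]).as_matrix();print("tcp",p.round(4),"yaw",np.degrees(np.arctan2(T[1,0],T[0,0])),o["clock"])
c=env.camera("wrist");save(c,"w3");h,y,og=masks(c);zc=p[2]-.1094
ys=[]
for b in blobs(y,60):
    u=cen(b);print(" yellow",u.round(1),cv2.contourArea(b),"cheek",on_z(c,u,.03)[:2].round(4),"held",on_z(c,u,.014+zc)[:2].round(4),cv2.minAreaRect(b))
m=cv2.inRange(h,(0,0,95),(179,45,255))
g=np.array(proj(c,(.492,.23,.03)));print("guess px",g)
cv2.imwrite("pics/mask3.png",m)
E
python3 n.py
```

```text
tcp [0.475  0.1469 0.2379] yaw 16.111284671064695 6.2
 yellow [139.3 371.2] 278.5 cheek [0.2791 0.2361] held [0.3819 0.2095] ((138.0030059814453, 367.58111572265625), (30.85085105895996, 22.20360565185547), 54.162349700927734)
 yellow [136.7 335.9] 92.5 cheek [0.3173 0.2448] held [0.4053 0.2148] ((138.20382690429688, 334.70703125), (9.819388389587402, 27.31369972229004), 16.389541625976562)
 yellow [496.2 219.9] 365.0 cheek [ 0.5121 -0.0267] held [0.5245 0.0486] ((495.955078125, 219.97190856933594), (21.729957580566406, 19.927961349487305), 32.00538635253906)
 yellow [295.  163.8] 967.0 cheek [0.5093 0.1498] held [0.5228 0.1566] ((294.9554138183594, 163.945556640625), (27.562530517578125, 37.91091537475586), 5.710593223571777)
 yellow [155.  86.] 320.0 cheek [0.537  0.2694] held [0.5398 0.2299] ((154.71121215820312, 88.17147827148438), (32.076873779296875, 13.97787094116211), 77.73522186279297)
 yellow [202.2  77.6] 313.0 cheek [0.5526 0.2358] held [0.5493 0.2093] ((203.39796447753906, 79.090087890625), (32.957176208496094, 13.101828575134277), 78.31063079833984)
guess px [191.81084447 156.77067001]
```

View pics/w3.png

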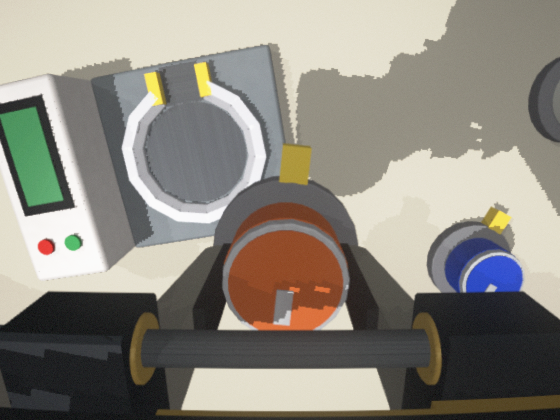

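The wrist view now shows the whole nest: white ring centred near (195,150), cheeks at (155,86) and (202,78), held tab at (295,164), base corner at (270,44). I'll fit the white top annulus (radii 47 and 56 mm at z=0.03) and take directions from the edges.

```bash
cat > n.py <<'E'
from cell import env
from m import *
from scipy.optimize import least_squares
def circ(P):
    f=lambda q:np.hypot(P[:,0]-q[0],P[:,1]-q[1])-q[2]
    s=least_squares(f,[*P.mean(0),.05],loss="soft_l1",f_scale=.001);return s.x.round(4),np.sqrt(np.mean(s.fun**2)).round(4)
def along(c,b,z):
    P=np.array([on_z(c,q[0],z)[:2] for q in b],np.float32);(e,(w,hh),a)=cv2.minAreaRect(P*1000)
    vx,vy=cv2.boxPoints((e,(w,hh),a))[1:3].ravel().reshape(2,2);B=cv2.boxPoints((e,(w,hh),a));s=max((B[1]-B[0],B[2]-B[1]),key=np.linalg.norm)
    return np.degrees(np.arctan2(s[1],s[0]))%180,np.round((*e,w,hh),1)
if __name__=="__main__":
    o=env.get_obs();p=o["tcp_pos"];zc=p[2]-.1094;c=env.camera("wrist");h,y,og=masks(c)
    for b in blobs(y,60):
        u=cen(b)
        if u[0]<250 and u[1]<130: print("cheek",along(c,b,.03))
        if 280<u[0]<310: print("tab",along(c,b,.014+zc))
    for t in(100,140,170):
        m=cv2.inRange(h,(0,0,t),(179,50,255));n,l=cv2.connectedComponents(m)
        v=[l[150+dy,x] for dy in(0,) for x in range(122,140) if l[150,x]];k=max(set(v),key=v.count)
        cs,_=cv2.findContours((l==k).astype("uint8"),cv2.RETR_CCOMP,cv2.CHAIN_APPROX_NONE)
        for b in cs:
            if len(b)>100: print(t,len(b),circ(np.array([on_z(c,q[0],.03)[:2] for q in b])))
        if t==140:
            # inner edges by polar scan
            pass
    print("base edge dirs",[np.degrees(np.arctan2(*(on_z(c,a,.02)-on_z(c,b,.02))[[1,0]])) for a,b in(((270,44),(290,130)),((270,44),(95,79)))])
    # foot of held carrier: grey vs bench, upper arc
    g=cv2.GaussianBlur(h[:,:,2],(5,5),0);P=[];o0=np.array([285,250])
    for a in np.r_[np.arange(-150,-100,2),np.arange(-75,-30,2)]:
        d=np.array([np.cos(np.radians(a)),np.sin(np.radians(a))]);r=np.arange(55,95,.5)
        q=o0+r[:,None]*d;v=cv2.remap(g,q[:,0].astype("f4")[None],q[:,1].astype("f4")[None],1)[0].astype(float)
        i=np.argmax(np.abs(v[6:]-v[:-6]))+3;P.append(on_z(c,q[i],.014+zc)[:2])
    print("foot",circ(np.array(P)),"tcp",p)
E
python3 n.py
```

```text
tab (np.float32(10.574723), array([522.3, 156.7,  18.4,  13.5]))
cheek (np.float32(25.16793), array([535.3, 269.3,  23.7,  10.9]))
cheek (np.float32(25.705704), array([551.8, 234.8,  23.5,   9.7]))
100 2579 (array([0.4259, 0.1586, 0.2071]), np.float64(0.0701))
100 236 (array([ 0.4697, -0.0264,  0.0415]), np.float64(0.0051))
100 386 (array([ 1.1284, -1.3974,  1.8045]), np.float64(0.0083))
100 113 (array([0.5366, 0.2673, 0.012 ]), np.float64(0.0024))
100 128 (array([0.5536, 0.2348, 0.0103]), np.float64(0.0028))
140 3708 (array([0.3479, 0.1139, 0.25  ]), np.float64(0.0618))
140 513 (array([0.4765, 0.2948, 0.0563]), np.float64(0.0212))
170 728 (array([0.491 , 0.2318, 0.0525]), np.float64(0.0084))
base edge dirs [np.float64(29.587989519744553), np.float64(-64.11433811699438)]
foot (array([0.4821, 0.1501, 0.0352]), np.float64(0.0018)) tcp [0.4746998  0.14699964 0.23803482]
```

```bash
cat > n2.py <<'E'
from n import *
def circr(P,r):
    s=least_squares(lambda q:np.hypot(P[:,0]-q[0],P[:,1]-q[1])-r,P.mean(0)-[.02,0],loss="soft_l1",f_scale=.0007);return s.x.round(4),np.median(np.abs(s.fun)).round(5)
o=env.get_obs();p=o["tcp_pos"];T=R.from_quat(o["tcp_rot"]).as_matrix();zc=p[2]-.1094;c=env.camera("wrist");h,y,og=masks(c)
m=cv2.inRange(h,(0,0,170),(179,50,255));n,l=cv2.connectedComponents(m)
v=[l[150,x] for x in range(122,140) if l[150,x]];k=max(set(v),key=v.count)
b=max(cv2.findContours((l==k).astype("uint8"),cv2.RETR_EXTERNAL,cv2.CHAIN_APPROX_NONE)[0],key=len)
P=np.array([on_z(c,q[0],.03)[:2] for q in b]);C=np.array([.491,.2318])
for _ in range(3):
    d=P-C;a=np.degrees(np.arctan2(d[:,1],d[:,0]));r=np.hypot(*d.T);ok=np.abs(a-25)>35
    co,ci=circ(P[ok&(r>.0515)]),circ(P[ok&(r<.0515)]);C=(co[0][:2]+ci[0][:2])/2
print("outer",co,"inner",ci)
g=cv2.GaussianBlur(h[:,:,2],(3,3),0);Q=[];o0=np.array([285,250])
for a in np.r_[np.arange(-130,-102,2),np.arange(-72,-40,2)]:
    d=np.array([np.cos(np.radians(a)),np.sin(np.radians(a))]);r=np.arange(60,90,.5)
    q=o0+r[:,None]*d;w=cv2.remap(g,q[:,0].astype("f4")[None],q[:,1].astype("f4")[None],1)[0].astype(float)
    Q.append(on_z(c,q[np.argmax(np.abs(w[5:]-w[:-5]))+2],.014+zc)[:2])
f,e=circr(np.array(Q),.038);print("foot",f,e,"in tool",(T.T[:2,:2]@(f-p[:2])).round(4))
for b in blobs(y,300):
    if 280<cen(b)[0]<310:
        t=on_z(c,cen(b),.014+zc)[:2];print("tab from foot",np.degrees(np.arctan2(*(t-f)[::-1])),np.linalg.norm(t-f))
E
python3 n2.py
```

```text
outer (array([0.4923, 0.2289, 0.0573]), np.float64(0.0038)) inner (array([0.495 , 0.2288, 0.0422]), np.float64(0.0023))
foot [0.4788 0.1494] 0.00029 in tool [ 0.0046 -0.001 ]
tab from foot 9.820791311188392 0.04436075924261445
```

>>> {"fn": "jog_arm", "kwargs": {"deltas": [{"dp": [0.009,-0.018,0],"rot": [0,0,0],"fingers": 0.6},{"dp": [0.009,-0.018,0],"rot": [0,0,0],"fingers": 0.6},{"dp": [0.009,-0.018,0],"rot": [0,0,0],"fingers": 0.6},{"dp": [0.0097,-0.0183,0],"rot": [0,0,0],"fingers": 0.6},{"dp": [0,0,0.01],"rot": [0,0,-0.065],"fingers": 0.6},{"dp": [0,0,0.02],"rot": [0,0,-0.065],"fingers": 0.6},{"dp": [0,0,0.02],"rot": [0,0,-0.065],"fingers": 0.6},{"dp": [0,0,0.02],"rot": [0,0,-0.065],"fingers": 0.6},{"dp": [0,0,0],"rot": [0,0,0],"fingers": 0.6},{"dp": [0,0,0],"rot": [0,0,0],"fingers": 0.6},{"dp": [0,0,0],"rot": [0,0,0],"fingers": 0.6}]}}

```text
clock: 7.45
tcp_pos: [0.4911, 0.2279, 0.1698]
tcp_rot: [0.964, 0.267, 0.001, -0.0]
contact_force: [1.0, 0.2, -1.7]
opening: 0.0535
grip_force: 25.0
```

```bash
python3 - <<'E'
from n import *
o=env.get_obs();p=o["tcp_pos"];T=R.from_quat(o["tcp_rot"]).as_matrix();zc=p[2]-.1094;print(p,np.degrees(np.arctan2(T[1,0],T[0,0])),zc,o["clock"])
ims=[]
for n in("wrist","side"):
    c=env.camera(n);h,y,og=masks(c);ims.append(cv2.cvtColor(c["pixels"],cv2.COLOR_RGB2BGR))
    for b in blobs(y,20):
        u=cen(b);print(n,u.round(1),cv2.contourArea(b),"cheek",along(c,b,.03)[0],on_z(c,u,.03)[:2].round(4),"held",along(c,b,.014+zc)[0],on_z(c,u,.014+zc)[:2].round(4))
w,s=ims;cv2.imwrite("pics/c4.png",np.hstack([cv2.resize(w,(400,300)),cv2.resize(s[200:400,100:367],(400,300))]))
E
```

```text
[0.49114783 0.22794944 0.1698461 ] 31.03091368327357 0.06044610267977085 7.45
wrist [435.9 373.1] 81.5 cheek 27.470322 [0.4548 0.0784] held 27.47038 [0.4744 0.1158]
wrist [138.6 366. ] 340.5 cheek 30.499456 [0.3483 0.2668] held 30.499556 [0.3892 0.2665]
wrist [294.9 163.4] 1037.5 cheek 24.860222 [0.5313 0.246 ] held 24.860643 [0.5356 0.2499]
wrist [327.7 143.1] 565.0 cheek 25.121527 [0.5519 0.2356] held 25.12141 [0.552  0.2415]
wrist [264.8 135.1] 460.0 cheek 26.16571 [0.5365 0.2703] held 26.165379 [0.5397 0.2693]
side [212.8 327.1] 39.5 cheek 24.903015 [0.5386 0.2732] held 24.902094 [0.524 0.286]
side [215.8 307.3] 62.5 cheek 120.696365 [0.5536 0.2382] held 120.69626 [0.538  0.2533]
side [295.8 215.1] 33.5 cheek 76.22009 [ 0.5056 -0.0269] held 76.22032 [0.4932 0.0058]
```

View pics/c4.png

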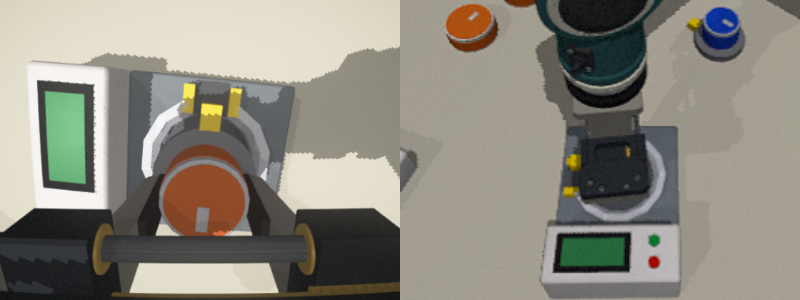

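The composite shows the tab in the middle of the gap between the cheeks, at 24.9° against about 25.2° for the gap. The carrier is over the ring and about 1 mm off. I'll correct that and lower it.

>>> {"fn": "jog_arm", "kwargs": {"deltas": [{"dp": [-0.001,0.001,0.01],"rot": [0,0,0],"fingers": 0.6},{"dp": [0,0,0.01],"rot": [0,0,0],"fingers": 0.6},{"dp": [0,0,0.008],"rot": [0,0,0],"fingers": 0.6},{"dp": [0,0,0.004],"rot": [0,0,0],"fingers": 0.6},{"dp": [0,0,0.003],"rot": [0,0,0],"fingers": 0.6},{"dp": [0,0,0],"rot": [0,0,0],"fingers": 0.6},{"dp": [0,0,0],"rot": [0,0,0],"fingers": 0.6}]}}

```text
clock: 8.25
tcp_pos: [0.4904, 0.2265, 0.1337]
tcp_rot: [0.963, 0.268, 0.0, -0.0]
contact_force: [0.1, -0.0, -2.3]
opening: 0.0536
grip_force: 25.0
```

>>> {"fn": "jog_arm", "kwargs": {"deltas": [{"dp": [0,0,0.0015],"rot": [0,0,0],"fingers": 0.6},{"dp": [0,0,0.0015],"rot": [0,0,0],"fingers": 0.6},{"dp": [0,0,0.001],"rot": [0,0,0],"fingers": 0.6},{"dp": [0,0,0],"rot": [0,0,0],"fingers": 0.6},{"dp": [0,0,0],"rot": [0,0,0],"fingers": 0.6}]}}

```text
clock: 8.75
tcp_pos: [0.4903, 0.2264, 0.1297]
tcp_rot: [0.963, 0.268, -0.0, 0.0]
contact_force: [-1.1, -0.1, -2.6]
opening: 0.0535
grip_force: 25.0
```

>>> {"fn": "jog_arm", "kwargs": {"deltas": [{"dp": [0,0,0.001],"rot": [0,0,0],"fingers": 0.6},{"dp": [0,0,0.001],"rot": [0,0,0],"fingers": 0.6},{"dp": [0,0,0],"rot": [0,0,0],"fingers": 0.6},{"dp": [0,0,0],"rot": [0,0,0],"fingers": 0.6}]}}

```text
clock: 9.15
tcp_pos: [0.4904, 0.2265, 0.1293]
tcp_rot: [0.963, 0.268, 0.0, 0.0]
contact_force: [-4.2, -2.0, 12.5]
opening: 0.0537
grip_force: 25.0
```

The 12.5 N upward force came exactly 20 mm above the pick height, so the carrier is on the nest floor. Next I'll release with a partial opening to keep clear of the console, then rise.

>>> {"fn": "jog_arm", "kwargs": {"deltas": [{"dp": [0,0,-0.001],"rot": [0,0,0],"fingers": 0.6},{"dp": [0,0,0],"rot": [0,0,0],"fingers": -0.5},{"dp": [0,0,0],"rot": [0,0,0],"fingers": -0.5},{"dp": [0,0,0],"rot": [0,0,0],"fingers": -0.5},{"dp": [0,0,0],"rot": [0,0,0],"fingers": -0.5},{"dp": [0,0,-0.01],"rot": [0,0,0],"fingers": -0.5},{"dp": [0,0,-0.02],"rot": [0,0,0],"fingers": -0.5},{"dp": [0,0,-0.03],"rot": [0,0,0],"fingers": -0.5},{"dp": [0,0,-0.04],"rot": [0,0,0],"fingers": -0.5},{"dp": [-0.02,0,-0.02],"rot": [0,0,0],"fingers": -0.5},{"dp": [-0.02,0,0],"rot": [0,0,0],"fingers": -0.5},{"dp": [0,0,0],"rot": [0,0,0],"fingers": -0.5},{"dp": [0,0,0],"rot": [0,0,0],"fingers": -0.5}]}}

```text
clock: 10.45
tcp_pos: [0.4564, 0.2057, 0.2493]
tcp_rot: [0.963, 0.268, 0.001, 0.0]
contact_force: [0.5, 0.2, 0.4]
opening: 0.0694
grip_force: 0.0
```

```bash
python3 - <<'E'
from n import *
c=env.camera("wrist");h,y,og=masks(c);save(c,"w5")
for b in blobs(y,100): u=cen(b);print(u.round(1),cv2.contourArea(b),along(c,b,.032)[0],on_z(c,u,.032)[:2].round(4))
for b in blobs(og,500): u=cen(b);print("tin",u,cv2.fitEllipse(b),on_z(c,u,.072)[:2])
E
```

```text
[ 97.6 371.1] 102.5 35.992252 [0.2136 0.2774]
[526.3 278.1] 325.5 80.4835 [ 0.5106 -0.0198]
[291.1  93.4] 385.0 24.475632 [0.5346 0.2484]
[316.3  82.8] 315.0 25.340076 [0.5516 0.2357]
[267.7  77.9] 322.5 25.36288 [0.5352 0.2701]
tin [284.8116733  155.95815509] ((284.81787109375, 155.95654296875), (65.60879516601562, 65.8220443725586), 24.900413513183594) [0.49371396 0.22934793]
```

View pics/w5.png

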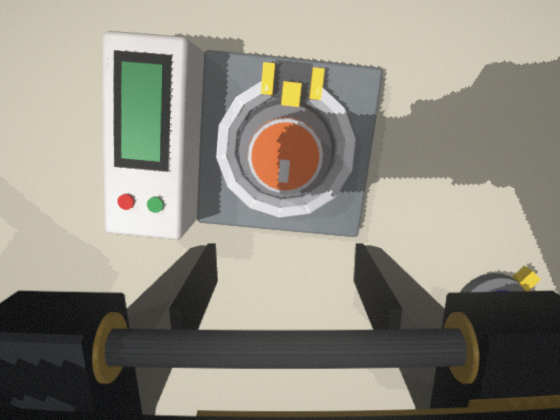

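The carrier sits centred in the ring: tin at (285,156), and tab at (291,93) midway between the cheeks at (268,78) and (316,83). The tin centre, (0.4937, 0.2293), matches the nest axis.

```bash
python3 -c "
from cell import env
print(env.hand_in())"
```

```text
the job is handed in; nothing more can be done
None
```

The copper carrier is home on the nest floor with its tab centred between the yellow cheeks; it is released, the blue and white carriers were left alone, and the job was handed in at about 10.5 s (the hand-in returned no verdict).

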